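# Lock the bayonet cap into the bench dust port

### The arm

A 6-joint arm with a two-finger parallel gripper is mounted at the origin on a cart in front of the work surface, level with it; the furniture and walls round the work are solid. World frame = base frame: x ahead of the robot, y to its left, z up, the work surface at z = 0. Lengths are in mm, angles in rad, forces in N, time in s.
With the tool pointing down it reaches from about 375 to 900 mm from the base axis. Payload 3.1 kg.
Tool frame: the origin (TCP) lies at the very end of the fingers, on their centre line; the grasp point (between the pads) lies 19 mm behind it (robot.grip_depth is the distance from the TCP to the grasp point, in mm); y points along the fingers, x is the direction in which the jaws open and shut, and the axes are right-handed (so a half turn about y gives the same grasp; the last joint's range is limited). The gripper opens to 85 mm and grips with 20 to 120 N. Pads are 22 mm wide; open, the fingers measure 114 mm over their backs; the gripper's body (76 mm by 85 mm) begins 54 mm behind the grasp point. The pads swing forward as they close: fully open they stand 13 mm farther back than shut.
Start: joints at [0.947, 0.527, 1.433, -0, 1.181, -0.178], TCP at [269.445, 563.911, 231.31] pointing down, gripper open.
Joint ranges: [-3.08, 3.08], [-0.75, 2.2], [0.22, 2.44], [-1.43, 4.57], [0, 2.65], [-2.85, 2.85]. Speed limits (rad/s): [2.79, 2.79, 3.14, 3.14, 3.14, 3.14].

### API

Orientations are given as a unit quaternion [w, x, y, z].
In Python, from cell import robot gives the robot as it stands.
- The arm moves only by the shell command python3 -m creep 'ROWS' [FORCE]. ROWS is JSON, one flat list of numbers, 7 for each row, row after row: the turn, a rotation vector about the tool's x, y, z in rad, then the shift along the tool's x, y, z in mm, then the closure in counts, from 0 (fully open) to 255 (shut). A call has 1 to 5 rows; each row is the pose to reach, as a shift and turn from the pose commanded when the call began, along the tool's axes at that moment; what a row does not reach only later rows make up. A row lasts 1/12 s, in which the tool goes at most 41.7 mm and 7.16 degrees, less where a joint would pass 70% of its speed; a pose out of reach is approached as far as the arm can. A call with a gripper value outside its range is refused whole. The fingers move at their own pace and stop on an object; FORCE is the grip in N (left out, the last holds). Time passes only in rows, so rows that repeat a pose let the fingers close. It gives the time, the measured TCP pose, the force and the opening at its end, in the units of the state.
- robot.get_obs(): the state, without advancing time (a new reading comes with each control period).
- robot.camera(name): name is "scene" or "side" or "wrist"; returns the picture (480x640x3 uint8, red, green, blue); there is no depth.
- robot.get_calibration(name): a dict with "mtx" (3x3 intrinsics, pixels), "k1" (the pictures are not rectified: a ray, as slopes to the right and down, at radius r is drawn at 1 + k1 r^2 times it, then the intrinsics apply), "position" and "attitude" of the camera in the world; the wrist camera has in their place "hand_eye" (4x4, takes a point from camera to tool coordinates, whose origin is the TCP and whose axes are the tool frame's). Camera axes: x right, y up, looking along -z (the intrinsics and any distortion apply to the point x, -y, -z); pixel columns grow to the right and rows downward; lengths in mm; the calibration is good to about 2 mm. A picture is of the moment at which its call begins: read the wrist's pose just before it. get_calibration takes no time and is no camera call.
- robot.finish_job(): hands the job in, once; it reports no verdict.
The state is a dict: "time": time; "joints": joint angles; "qvel": joint speeds; "effort": joint torques, N m; "ee_pos": TCP position; "orientation": TCP orientation; "force": force on the tool from outside, world axes, zero at the start; "moment": the same for the moment, N m; "opening": finger opening in mm.
Only numpy, scipy, OpenCV 4.12 (cv2) and the standard library are available. Lean on these libraries where they do the work, as an engineer would, in place of code of your own. Each camera call takes 0.05 s, during which the arm holds its last target.

### The job

Close the dust-extraction port on the bench with its blanking cap: set the cap in so that its two lugs drop through the gaps in the port's collar, then twist it clockwise by its bar handle until the ramps have cammed it fully tight against the stop, and let go so that it stays locked. Feel for the gaps and for the stop without forcing the parts, and leave the other things on the bench where they are.

Things in the scene. Friction and masses are not known exactly. Their poses are not given: they have to be found in the camera images.
- port_cap: The cap: turned aluminium plug with an upright black bar handle; origin at the centre of its underside, z up. Spigot diameter 56 mm, z 0 to 20, foot chamfered to 49 mm; rim disc diameter 80 mm, z 20 to 26. About 0.22 kg. It stands on the bench on its spigot at the start. A half turn about z makes no difference.
- cap_handle (a point): Middle of the cap's bar handle, 44 mm above its underside. The bar runs along the cap's x, over the lugs: 56 mm long, 12 mm thick (y), z 26 to 62 mm above the cap's underside.
- cap_lugs (a point): Point on the cap's axis at the height of its two lugs, 6 mm above its underside. The lugs stick out along +x and -x to 34.5 mm from the axis, 14 mm wide, from z = 3.5 mm up to a ramped top at about 9 mm (lower at the end that leads when turned clockwise).
- port: The port: round aluminium flange fixed to the bench (diameter 110, 9 mm high) with a short upright tube (diameter 89 mm, mouth at z = 29 mm); origin on its axis at bench level. The gaps for the cap's lugs lie nearly along its +x and -x, but the collar in the tube is clocked up to 0.2 rad either way. This is not in the measured pose: find it by feel or by looking.
- port_mouth (a point): Centre of the port's mouth, 29 mm above the bench, level with the top of its collar: bore 59 mm, with two opposite gaps 38 degrees wide (a cap lug takes 27). With its lugs on the collar the cap's underside is 25 to 26 mm above the bench; through the gaps it drops to 14 mm, onto the seal. Pressing at about 5 N while turning finds the gaps.
- port_seal (a joint): Squeeze of the port's sprung rubber seal (m): 0 free, 0.0033 with the cap home; 4 N preload, then 4500 N/m. Clockwise from above the cap turns free some 17 degrees, then its ramps draw it down 3 mm, torque rising to 0.3-0.6 N m; 48 degrees (0.84 rad) from mid-gap is a solid stop: over 1.2 N m there is forcing. Anticlockwise a wall stops it after 5 degrees. Let go, it stays.
- wax_tin: low round tin, diameter 67, height 36 mm; bystander
- enamel_mug: enamel mug, diameter 82, height 74 mm; bystander
- hole_plug_2: weathered wooden disc, diameter 46, height 20 mm; bystander
- c_clamp: small C-clamp lying flat, 88 x 110 x 20 mm; bystander
- pliers: pliers lying flat, 62 x 171 x 14 mm; bystander
- carpenter_pencil_1: flat carpenter's pencil, 159 mm long; bystander
- hole_saw: hole saw standing on its teeth, shank up, diameter 52, height 74 mm; bystander

How it is judged:
By the outcome, as a careful person would: the job done as asked, in the order asked, and still so for the second after the job is handed in, with the robot touching nothing.
It also fails if it takes over 64 s, if anything falls off the work surface, if the arm or the gripper's body presses on something with over 40 N, if the wrist force passes 120 N, or if a joint passes its speed limit or range.

## Working session

There is one attempt and no reset: what is moved stays moved. The work goes in short steps, Python scripts to look and compute and a shell command to move; the robot and the scene stay as the last step left them, time stands still between calls to the robot, and variables do not carry over. Pictures are saved under pics/ and viewed, and the job is handed in when it is done.

```bash
ls; mkdir -p pics
python3 - <<'E'
from cell import robot
import cv2
o=robot.get_obs(); print(o)
for n in ("scene","side","wrist"):
    print(n,robot.get_calibration(n))
    cv2.imwrite(f"pics/{n}0.png",robot.camera(n)[:,:,::-1])
E
```

```text
pics
{'time': 0.0, 'joints': array([ 9.46487883e-01,  5.28482124e-01,  1.43391242e+00,  1.84551431e-05,
        1.18137968e+00, -1.78507201e-01]), 'qvel': array([-0.00169866, -0.00014427,  0.00227138, -0.00040254,  0.00020325,
       -0.00027407]), 'effort': array([-2.08781094e-04, -4.42347980e+01, -1.78025866e+01, -2.05557212e-04,
        8.34313949e-03,  5.13712635e-06]), 'ee_pos': array([269.03592157, 563.33897374, 230.32058873]), 'orientation': array([-0.59787749,  0.5984442 ,  0.37638075, -0.37781554]), 'force': array([-0.13379222,  0.84462382, -0.3348844 ]), 'moment': array([ 0.03251668,  0.04798562, -0.0287397 ]), 'opening': 85.33847753985492}
scene {'mtx': array([[568.10645711,   0.        , 313.59039958],
       [  0.        , 568.10645711, 243.67737032],
       [  0.        ,   0.        ,   1.        ]]), 'k1': 0.038199767404494316, 'position': array([  2.77989083, 846.10421788, 872.19331013]), 'attitude': array([-0.27912296, -0.11166173,  0.37984609,  0.87483655])}
side {'mtx': array([[525.80045906,   0.        , 318.3822687 ],
       [  0.        , 525.80045906, 241.16005584],
       [  0.        ,   0.        ,   1.        ]]), 'k1': 0.0479684109189577, 'position': array([ 383.77224436, -759.87249927,  576.29630532]), 'attitude': array([ 0.85592218,  0.51443143, -0.03646973, -0.03778203])}
wrist {'mtx': array([[384.07515999,   0.        , 320.93060328],
       [  0.        , 384.07515999, 239.49301583],
       [  0.        ,   0.        ,   1.        ]]), 'k1': -0.05537325274058283, 'hand_eye': array([[ 9.99999967e-01,  2.33179621e-04, -1.07803956e-04,
        -8.03728069e-01],
       [-1.64987470e-04,  2.61295289e-01, -9.65258900e-01,
        -1.42671986e+02],
       [-1.96910038e-04,  9.65258886e-01,  2.61295319e-01,
         6.47772219e+01],
       [ 0.00000000e+00,  0.00000000e+00,  0.00000000e+00,
         1.00000000e+00]])}
```

View pics/scene0.png

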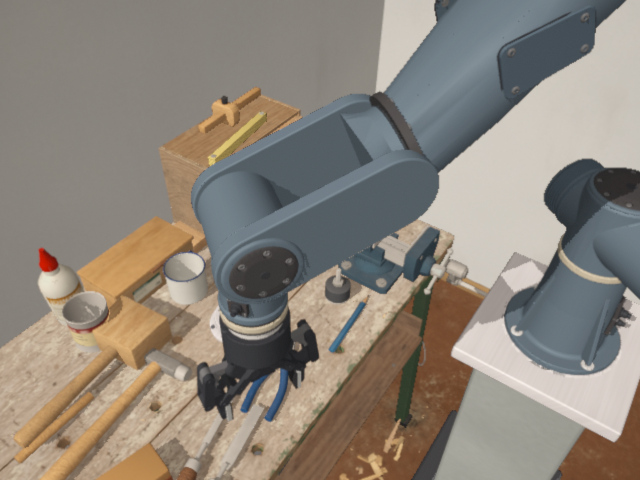

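View pics/side0.png

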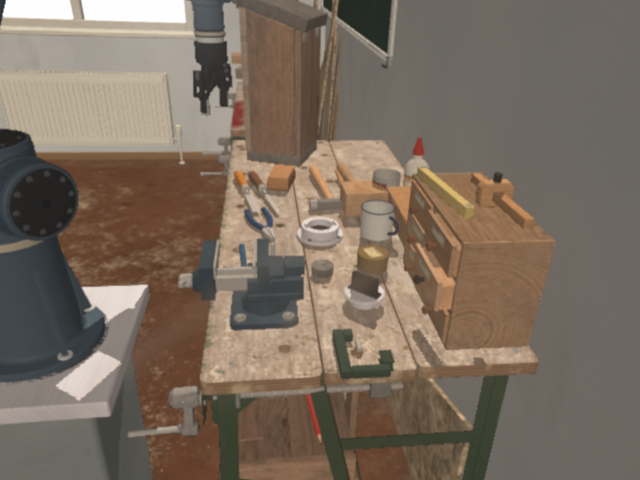

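View pics/wrist0.png

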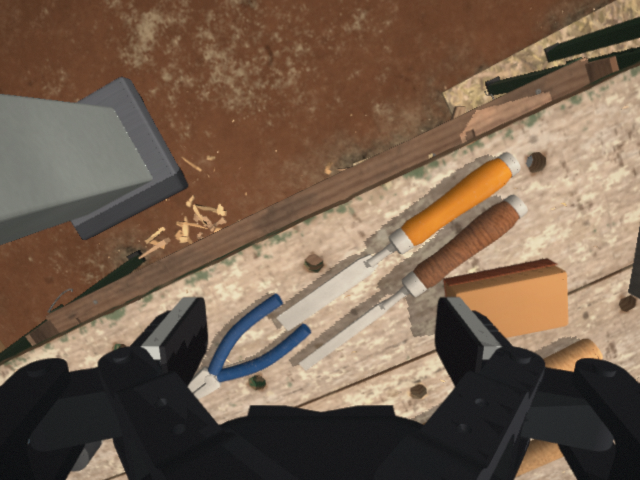

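The side view shows the port ring near (320,230), and the cap with its dark handle near (364,290). The scene view is largely blocked by the arm.

```bash
cat > h.py <<'E'
import numpy as np, cv2
from cell import robot
from scipy.spatial.transform import Rotation as R
def q2R(q): return R.from_quat([q[1],q[2],q[3],q[0]]).as_matrix()
def campose(name,obs=None):
    c=robot.get_calibration(name)
    if name!="wrist": return c, q2R(c["attitude"]), np.array(c["position"])
    o=obs or robot.get_obs(); T=q2R(o["orientation"]); H=c["hand_eye"]
    return c, T@H[:3,:3], T@H[:3,3]+o["ee_pos"]
def ray(name,uv,pose=None):
    c,Rm,p=pose or campose(name)
    d=(np.array(uv,float)-[c["mtx"][0,2],c["mtx"][1,2]])/c["mtx"][0,0]
    s=d.copy()
    for _ in range(20): s=d/(1+c["k1"]*(s@s))
    return p, Rm@np.array([s[0],-s[1],-1])
def onz(name,uv,z,pose=None):
    p,d=ray(name,uv,pose); return p+d*(z-p[2])/d[2]
def proj(name,X,pose=None):
    c,Rm,p=pose or campose(name)
    v=Rm.T@(np.array(X,float)-p); s=np.array([v[0],-v[1]])/-v[2]
    s=s*(1+c["k1"]*(s@s)); return s*c["mtx"][0,0]+[c["mtx"][0,2],c["mtx"][1,2]]
def crop(src,dst,x0,y0,w,h,k):
    im=cv2.imread(src)[y0:y0+h,x0:x0+w]; cv2.imwrite(dst,cv2.resize(im,None,fx=k,fy=k,interpolation=cv2.INTER_CUBIC))
E
python3 - <<'E'
from h import *
crop("pics/side0.png","pics/side0c.png",280,190,130,130,4.5)
print("port",onz("side",(320,226),29)," cap rim",onz("side",(364,295),26))
o=robot.get_obs(); print(q2R(o["orientation"]).round(3))
E
```

```text
port [513.81355439 342.1496909   29.        ]  cap rim [566.47795416  52.27156821  26.        ]
[[ 0.431 -0.001 -0.902]
 [ 0.902 -0.001  0.431]
 [-0.002 -1.     0.   ]]
```

View pics/side0c.png

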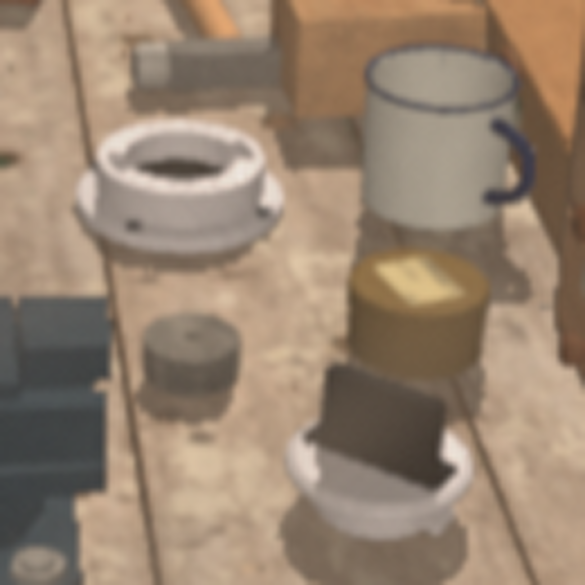

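Run:
```python
from h import *
f=lambda x,y:(280+x/4.5,190+y/4.5)
a=onz("side",f(333,368),62);b=onz("side",f(445,402),62)
print(a,b,np.linalg.norm(b-a),np.degrees(np.arctan2(*(b-a)[1::-1])))
print("capc",onz("side",f(378,458),26), "mid bar",(a+b)/2)
print("port c",onz("side",f(181,155),29),"tube w",np.linalg.norm(onz("side",f(97,158),29)-onz("side",f(267,160),29)))
print("tin",onz("side",f(420,283),36),"mug",onz("side",f(442,80),74),"plug2",onz("side",f(192,340),20))
```

```text
[549.67745113  77.99663055  62.        ] [591.33741034  48.52456181  62.        ] 51.03092236285059 -35.27725061992764
capc [568.44082775  63.09497842  26.        ] mid bar [570.50743074  63.26059618  62.        ]
port c [515.21177511 350.38905692  29.        ] tube w 89.13482866705534
tin [611.53185303 193.9959415   36.        ] mug [648.96070456 339.50458468  74.        ] plug2 [502.00171019 175.21275475  20.        ]
```

```bash
python3 -m creep '[0,0,0,-11,0,-37,0, 0,0,0,-22,0,-74,0, 0,0,0,-34,0,-112,0, 0,0,0,-46,0,-150,0, 0,0,0,-58,0,-188,0]'; python3 -m creep '[0,0,0,-12,0,-38,0, 0,0,0,-24,0,-76,0, 0,0,0,-34,0,-112,0, 0,0,0,-34,0,-112,0]'
python3 - <<'E'
from h import *
o=robot.get_obs(); print(o["time"],o["ee_pos"],o["orientation"])
cv2.imwrite("pics/w1.png",robot.camera("wrist")[:,:,::-1])
print(proj("wrist",[515,350,29],campose("wrist",o)))
np.save("w1pose.npy",np.r_[o["ee_pos"],o["orientation"]])
E
```

```text
time: 0.57
ee_pos: [414.8, 429.2, 231.0]
orientation: [-0.598, 0.598, 0.377, -0.378]
force: [-0.7, 0.1, 0.3]
opening: 85.4
time: 0.9
ee_pos: [506.4, 346.8, 231.2]
orientation: [-0.598, 0.601, 0.376, -0.374]
force: [0.6, 1.2, -0.1]
opening: 85.5
0.9 [506.43080948 346.84570777 231.17086534] [-0.59810183  0.60067214  0.37609836 -0.37418872]
[328.87068062 215.04307272]
```

View pics/w1.png

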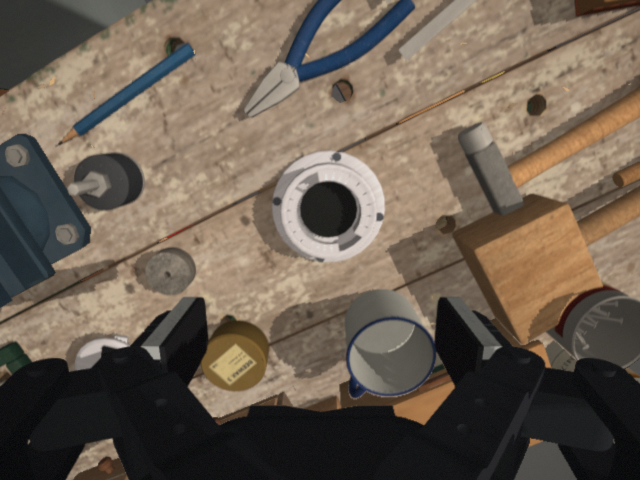

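The port is centred near (328,207), with grey gaps in the collar near (309,183) and (350,240). The cap is at the lower left, partly behind a finger.

Run:
```python
from h import *
crop("pics/w1.png","pics/w1c.png",265,140,130,130,5)
```

```text
(no output)
```

View pics/w1c.png

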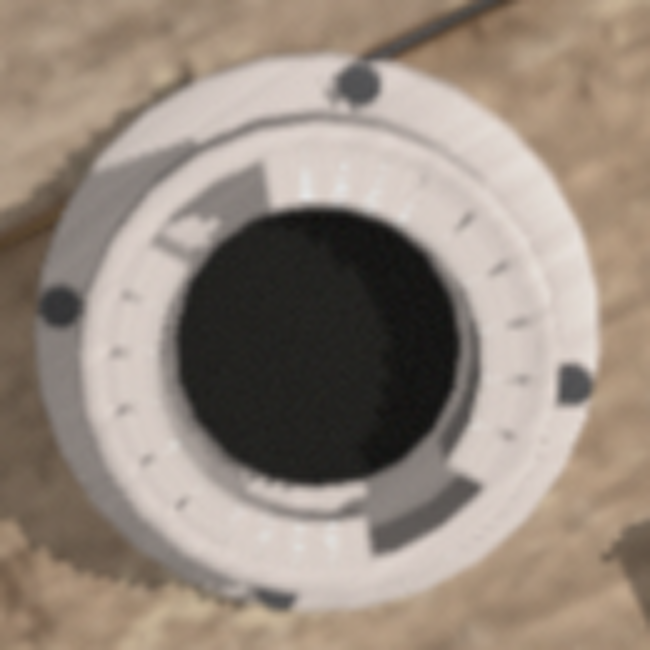

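Run:
```python
from h import *
d=np.load("w1pose.npy"); P=campose("wrist",dict(ee_pos=d[:3],orientation=d[3:]))
f=lambda x,y:(265+x/5,140+y/5)
C=np.array([onz("wrist",f(*p),29,P)[:2] for p in [(265,165),(155,240),(375,555),(480,487)]])
print(C)
m1=C[:2].mean(0);m2=C[2:].mean(0); c=(m1+m2)/2
print("centre",c,"radii",np.linalg.norm(C-c,axis=1)); a=np.degrees(np.arctan2(*(C-c).T[::-1]));print(a)
print("axis",np.degrees(np.arctan2(*(m1-m2)[::-1])))
# tube ellipse, masks
im=cv2.imread("pics/w1.png"); g=cv2.cvtColor(im,cv2.COLOR_BGR2HSV)
print("tube ellipse ctr",onz("wrist",f(318,354),29,P), "w",np.linalg.norm(onz("wrist",f(82,350),29,P)-onz("wrist",f(555,350),29,P)))
for p in [(360,85),(60,306),(577,384),(275,598)]:
    q=onz("wrist",f(*p),9,P)[:2]; print("screw",q,np.degrees(np.arctan2(*(q-c)[::-1])),np.linalg.norm(q-c))
m=((g[...,2]<75)).astype(np.uint8); m[:150]=0; m[255:]=0; m[:,:295]=0; m[:,365:]=0
```

```text
[[476.36768919 357.80771083]
 [479.73466623 334.16488402]
 [550.58773737 344.52121241]
 [547.16520719 367.70988203]]
centre [513.463825   351.05092232] radii [37.70646474 37.71994752 37.69379235 37.59393702]
[ 169.67715876 -153.4057944    -9.97569349   26.30368791]
axis -171.8608991884942
tube ellipse ctr [511.33325085 351.48474863  29.        ] w 86.30978851514362
screw [472.48401067 379.25722366] 145.46046298102527 49.748775037361824
screw [484.94472416 309.68665667] -124.5847982879545 50.242826210775036
screw [542.34453301 392.8030167 ] 55.32766226119525 50.767437203374044
screw [555.98092717 320.9780452 ] -35.272246165150406 52.07765274896677
```

The gap corners fit well: radius about 37.7 mm at all four, gap width about 37°, gap axis at 8.1°, centre (513.5, 351). Next I'll go above the cap and look at it.

```bash
python3 -m creep '[0,0,0,-30,5,-23,0, 0,0,0,-60,10,-46,0, 0,0.05,0,-90,15,-69,0, 0,0.1,0,-120,20,-92,60, 0,0.16,0,-150,25,-115,100]'
python3 - <<'E'
from h import *
o=robot.get_obs(); T=q2R(o["orientation"]); print(o["ee_pos"],T.round(3)); print(T.T@(np.array([569,63,190])-o["ee_pos"]), np.degrees(np.arctan2(T[1,0],T[0,0])))
E
```

```text
time: 1.37
ee_pos: [538.5, 166.4, 205.9]
orientation: [0.627, -0.626, -0.328, 0.328]
force: [-0.6, 0.1, -1.1]
opening: 63.9
[538.53031522 166.37938736 205.93711012] [[ 0.57  -0.001 -0.822]
 [ 0.822  0.     0.57 ]
 [-0.    -1.     0.001]]
[-67.57344469  15.86277685 -83.97554873] 55.25232724419477
```

```bash
python3 -m creep '[0,0,0,-25,4,-30,100, 0,0,0,-50,10,-60,100, 0,0,0,-66,15,-82,100, 0,0,0,-66,15,-82,100]'
python3 - <<'E'
from h import *
o=robot.get_obs(); print(o["ee_pos"],o["orientation"],o["opening"])
np.save("w2pose.npy",np.r_[o["ee_pos"],o["orientation"]])
cv2.imwrite("pics/w2.png",robot.camera("wrist")[:,:,::-1])
E
```

```text
time: 1.7
ee_pos: [570.5, 61.9, 190.3]
orientation: [-0.627, 0.628, 0.327, -0.327]
force: [-0.4, -0.7, -0.1]
opening: 52.1
[570.51734465  61.86548157 190.34045056] [-0.6266061   0.62751552  0.32654403 -0.32704443] 52.095280261931116
```

View pics/w2.png

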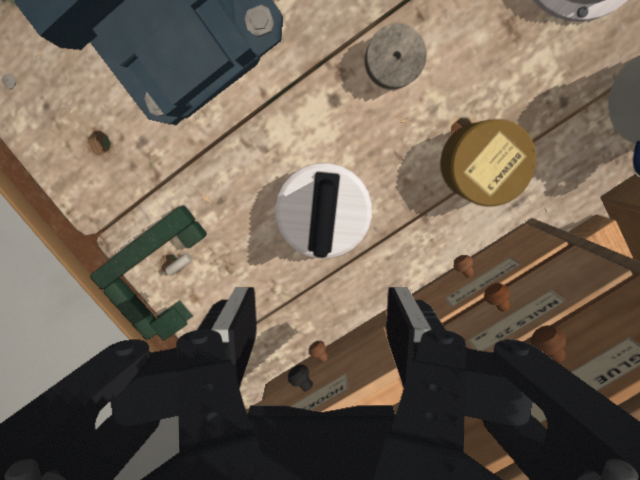

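The cap is fully visible at (324,211), with the black bar nearly vertical from (326,173) to (321,256). There's free space around it.

Run:
```python
from h import *
d=np.load("w2pose.npy"); P=campose("wrist",dict(ee_pos=d[:3],orientation=d[3:]))
im=cv2.imread("pics/w2.png"); 
x0,y0=265,150
g=cv2.cvtColor(im,cv2.COLOR_BGR2HSV)[y0:y0+120,x0:x0+120]
m=((g[...,1]<40)&(g[...,2]>140)).astype(np.uint8)
n,l,s,c=cv2.connectedComponentsWithStats(m); k=1+s[1:,4].argmax(); pts=np.argwhere(l==k)[:,::-1]
hull=cv2.convexHull(pts.astype(np.int32)); (e,ax,an)=cv2.fitEllipse(hull)
e=np.array(e)+[x0,y0]; print("rim",e,ax, onz("wrist",e,26,P), "diam",np.array(ax)/384.*(P[2][2]-26))
crop("pics/w2.png","pics/w2c.png",265,150,120,120,5)
```

```text
rim [324.04558563 209.81280136] (93.85343170166016, 95.79134368896484) [566.30471969  66.97553214  26.        ] diam [75.02480662 76.57393988]
```

View pics/w2c.png

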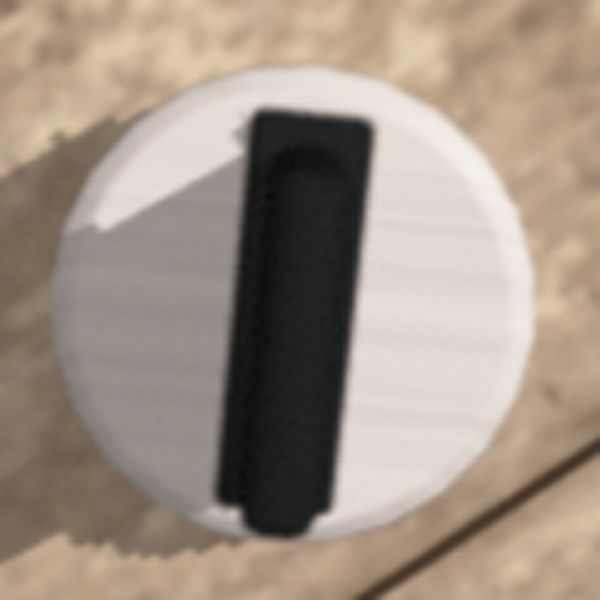

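Run:
```python
from h import *
d=np.load("w2pose.npy"); P=campose("wrist",dict(ee_pos=d[:3],orientation=d[3:]))
f=lambda x,y:(265+x/5,150+y/5)
w=lambda x,y,z: onz("wrist",f(x,y),z,P)[:2]
print("rim c",w(293,303,26),"diam",np.linalg.norm(w(52,303,26)-w(534,303,26)))
for n,(a,b),z in [("baseL",((253,130),(218,500)),26),("baseR",((372,130),(335,500)),26),("topmid",((306,150),(282,535)),62),]:
    A,B=w(*a,z),w(*b,z); print(n,A,B,np.linalg.norm(A-B),np.degrees(np.arctan2(*(B-A)[::-1])),(A+B)/2)
print("width base",np.linalg.norm(w(235,315,26)-w(354,315,26)),"top",np.linalg.norm(w(255,345,62)-w(333,345,62)), w(294,345,62))
T=q2R(d[3:]);print("tool x yaw",np.degrees(np.arctan2(T[1,0],T[0,0])))
# w1 check not available; side check of rim
print(proj("side",[566.5,67,26]),proj("side",[566.5,67,62]))
```

```text
rim c [566.63021293  66.30821898] diam 78.32797219793159
baseL [540.08521949  77.0596231 ] [586.86189513  36.96447565] 61.609075903709 -40.60189768870541 [563.47355731  57.01204937]
baseR [550.90367401  92.54763405] [598.04488147  52.97101544] 61.55162208432891 -40.01458160145773 [574.47427774  72.75932475]
topmid [543.94941209  84.08320081] [588.52457746  48.82711796] 56.832532458586584 -38.3417252643651 [566.23699477  66.45515938]
width base 19.353909295906185 top 11.243322017783548 [565.96061674  66.70154467]
tool x yaw 55.05273096000721
[362.62781624 290.68067848] [363.82795462 274.53368409]
```

```bash
python3 -m creep '[0,0.03,0,1,35,3,110, 0,0.08,0,1.4,70,6,130, 0,0.08,0,1.4,90,6,130, 0,0.08,0,1.4,100,6,130]'
python3 - <<'E'
from h import *
o=robot.get_obs(); T=q2R(o["orientation"]);print(o["ee_pos"],o["opening"],np.degrees(np.arctan2(T[1,0],T[0,0])))
np.save("w3pose.npy",np.r_[o["ee_pos"],o["orientation"]])
cv2.imwrite("pics/w3.png",robot.camera("wrist")[:,:,::-1])
print(proj("wrist",[566.4,66.5,62],campose("wrist",o)))
print(T.T@(np.array([566.4,66.5,32])-o["ee_pos"]))
E
```

```text
time: 2.08
ee_pos: [562.0, 72.6, 88.6]
orientation: [0.64, -0.637, -0.302, 0.305]
force: [1.1, -0.1, -0.1]
opening: 42.1
[562.0390933   72.6052451   88.55213819] 42.109125878786955 50.8349986562843
[317.94758701 292.8020881 ]
[-1.7924882  56.51619862 -7.55924193]
```

View pics/w3.png

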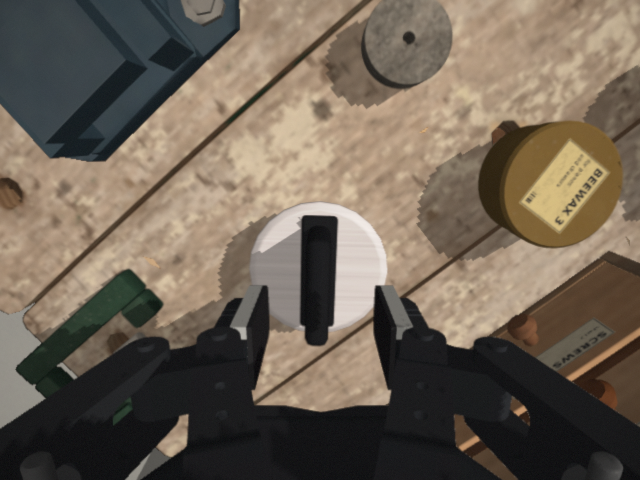

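The bar is now vertical in the picture at column 318, between the open fingers at columns 250 and 390. The rim spans roughly x 249–387 and y 202–333.

Run:
```python
from h import *
o=robot.get_obs();print(o["ee_pos"],o["qvel"].round(3))
d=np.load("w3pose.npy"); P=campose("wrist",dict(ee_pos=d[:3],orientation=d[3:]))
w=lambda x,y,z: onz("wrist",(x,y),z,P)
c=w(318,267.5,26); print("rim c",c,np.linalg.norm(w(249,267,26)-w(387,267,26)))
a,b=w(319,224,62),w(315.5,345,62);print(a,b,np.linalg.norm(a-b),(a+b)/2,np.degrees(np.arctan2(*(b-a)[1::-1])))
T=q2R(o["orientation"]); 
for X in (c,(a+b)/2): print(T.T@(np.array([X[0],X[1],32])-o["ee_pos"]))
```

```text
[562.16381159  72.33895922  88.0187493 ] [-0.008 -0.044 -0.033 -0.003  0.056 -0.003]
rim c [565.95215108  66.41104128  26.        ] 78.06067122364155
[540.83461686  88.03408256  62.        ] [587.17027529  47.93465657  62.        ] 61.27770562136866 [564.00244608  67.98436956  62.        ] -40.873299186423324
[-1.99562865 55.98498067 -7.0207839 ]
[-2.00714951 56.0002208  -4.51552013]
```

```bash
python3 -m creep '[0,0.02,0,-2,20,-6.5,130, 0,0.02,0,-2,36,-6.5,130, 0,0.02,0,-2,48,-6.5,130, 0,0.02,0,-2,56,-6.5,130, 0,0.02,0,-2,56,-6.5,130]'
python3 - <<'E'
from h import *
o=robot.get_obs(); T=q2R(o["orientation"]);print(o["ee_pos"],o["force"],o["opening"],np.degrees(np.arctan2(T[1,0],T[0,0])))
print(T.T@(np.array([566,66.4,32])-o["ee_pos"]))
cv2.imwrite("pics/w4.png",robot.camera("wrist")[:,:,::-1])
cv2.imwrite("pics/s4.png",cv2.resize(robot.camera("side")[180:340,260:460,::-1],None,fx=4,fy=3.7))
E
```

```text
time: 2.55
ee_pos: [568.2, 65.3, 34.5]
orientation: [0.642, -0.641, -0.296, 0.297]
force: [0.1, -0.8, 0.3]
opening: 42.3
[568.22702479  65.32368283  34.51462576] [ 0.06030353 -0.78519878  0.29990343] 42.336906306596376 49.610168673367205
[-0.62065763  2.51930593  2.38941888]
```

View pics/w4.png

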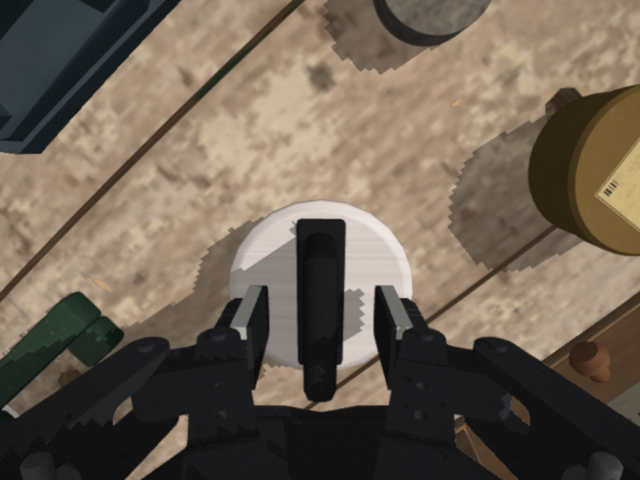

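View pics/s4.png

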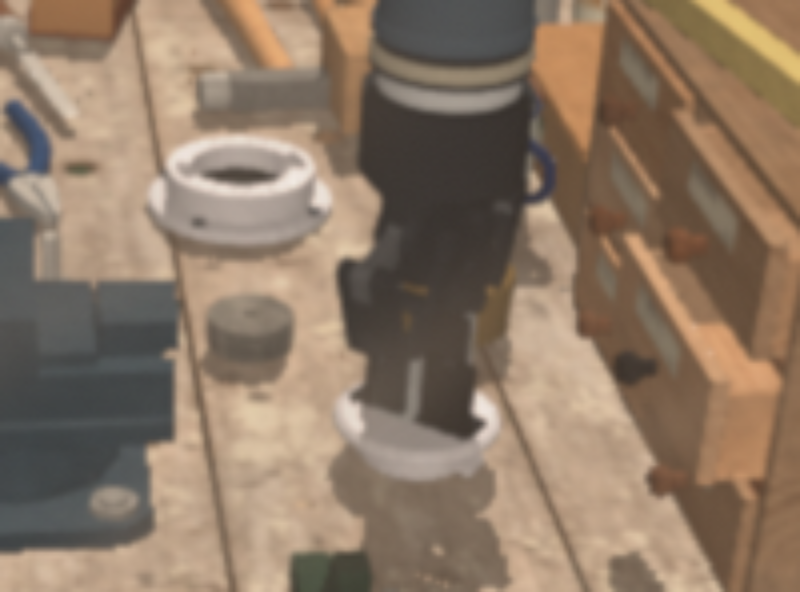

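Run:
```python
from h import *
o=robot.get_obs(); T=q2R(o["orientation"]); P=campose("wrist",o)
print(o["ee_pos"])
for u in [(321,283),(321,287)]:
    X=onz("wrist",u,26,P); print(X,T.T@(X-o["ee_pos"]))
for u in [(231,284),(411,284),(321,200)]:
    X=onz("wrist",u,26,P); print(T.T@(X-o["ee_pos"]))
```

```text
[569.27926745  65.00024551  35.80190725]
[565.81095956  67.41071182  26.        ] [-0.416583    9.7998337   4.20792245]
[567.19955806  66.22838488  26.        ] [-0.41685168  9.80065862  2.38416205]
[-38.77453974   9.78423922   3.70736398]
[37.95309538  9.81590095  3.67409261]
[-0.41127465  9.78376732 39.72813971]
```

```bash
python3 -m creep '[0,0,0,0,2,1.2,180, 0,0,0,0,2,1.2,255, 0,0,0,0,2,1.2,255, 0,0,0,0,2,1.2,255, 0,0,0,0,2,1.2,255]' 100; python3 -m creep '[0,0,0,0,0,0,255, 0,0,0,0,0,0,255, 0,0,0,0,0,0,255, 0,0,0,0,0,0,255]'
python3 - <<'E'
from h import *
o=robot.get_obs(); T=q2R(o["orientation"]);print(o["ee_pos"],o["force"],o["moment"],o["opening"],np.degrees(np.arctan2(T[1,0],T[0,0])))
cv2.imwrite("pics/w5.png",robot.camera("wrist")[:,:,::-1])
E
```

```text
time: 3.07
ee_pos: [568.4, 65.4, 34.1]
orientation: [-0.642, 0.642, 0.297, -0.296]
force: [-0.1, 0.5, 4.9]
opening: 10.4
time: 3.4
ee_pos: [568.4, 65.4, 34.1]
orientation: [-0.642, 0.642, 0.297, -0.296]
force: [-0.0, 0.6, 5.4]
opening: 10.6
[568.42013274  65.4019795   34.0966147 ] [-0.03762541  0.57727347  5.37419449] [ 0.15858025  0.10444495 -0.00925158] 10.616621524895008 49.550832838372436
```

View pics/w5.png

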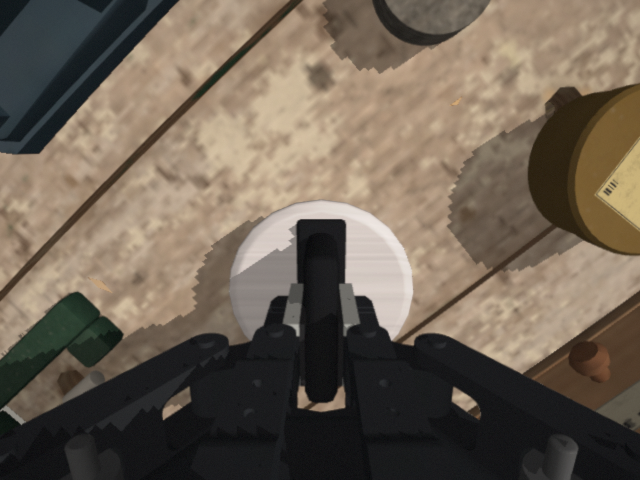

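```bash
python3 -m creep '[0,0,0,0,-10,0,255, 0,0,0,0,-25,0,255, 0,0,0,0,-50,0,255, 0,0,0,0,-80,0,255, 0,0,0,0,-80,0,255]'
python3 - <<'E'
from h import *
o=robot.get_obs(); T=q2R(o["orientation"]);print(o["ee_pos"],o["force"],o["moment"],o["opening"],np.degrees(np.arctan2(T[1,0],T[0,0])))
im=robot.camera("wrist")[:,:,::-1]
cv2.imwrite("pics/w6.png",im); crop("pics/w6.png","pics/w6c.png",220,190,200,210,3)
P=campose("wrist",o); z=o["ee_pos"][2]-8.1
for u in [(231,284),(411,284),(321,200),(321,284)]:
    X=onz("wrist",u,z,P); print(T.T@(X-o["ee_pos"]))
E
```

```text
time: 3.87
ee_pos: [571.4, 65.1, 118.2]
orientation: [-0.64, 0.644, 0.299, -0.294]
force: [1.5, -0.2, -2.5]
opening: 10.8
[571.39689117  65.14031515 118.19000215] [ 1.48397674 -0.22796291 -2.51755676] [ 0.01413755 -0.09951225 -0.07138604] 10.79395961712644 49.570453562430615
[-38.28754438   7.85482855   4.47965513]
[37.56403819  8.27395656  4.29177086]
[-0.41113493  7.7877543  40.05414517]
[-0.41639487  8.06361187  4.44763719]
```

View pics/w6c.png

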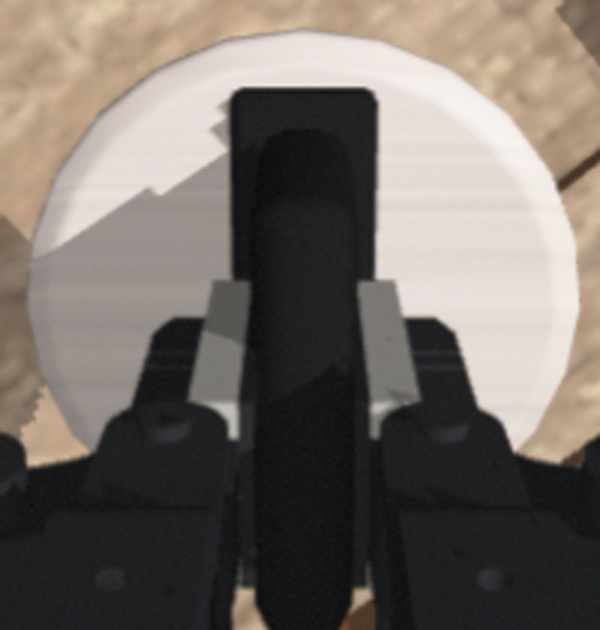

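```bash
python3 -m creep '[0,0,0,8,0,10,255, 0,0,0,28,0,34,255, 0,0,0,50,0,62,255, 0,0,0,72,0,90,255, 0,0,0,92,0,114,255]'; python3 -m creep '[0,-0.1,0,22,0,28,255, 0,-0.2,0,44,0,55,255, 0,-0.3,0,65,0,81,255, 0,-0.4,0,81,0,101,255, 0,-0.5,0,90,0,112,255]'
python3 - <<'E'
from h import *
o=robot.get_obs(); T=q2R(o["orientation"]);y=np.degrees(np.arctan2(T[1,0],T[0,0]));print(o["ee_pos"],o["force"],o["opening"],y)
print(T.T@(np.array([515,351,70])-o["ee_pos"]),np.radians(y-98.1),o["joints"])
E
```

```text
time: 4.33
ee_pos: [538.0, 211.3, 111.2]
orientation: [0.643, -0.641, -0.294, 0.298]
force: [0.8, -0.0, -2.2]
opening: 10.5
time: 4.75
ee_pos: [510.8, 353.8, 110.9]
orientation: [0.548, -0.546, -0.447, 0.45]
force: [0.2, -0.5, -2.7]
opening: 10.8
[510.75778492 353.75598962 110.90448795] [ 0.24668293 -0.48305786 -2.66525574] 10.810989505512781 78.65533384040019
[-1.8069381  40.88658479 -4.87761836] -0.3393734464361378 [ 0.42549197  0.6742952   1.53842421  0.00163021  0.9332374  -0.9482726 ]
```

```bash
python3 -m creep '[0,-0.1,0,0,10,0,255, 0,-0.2,0,0,20,0,255, 0,-0.3,0,0,30,0,255, 0,-0.34,0,0,35,0,255, 0,-0.34,0,0,35,0,255]'; python3 -m creep '[0,0,0,0,0,0,255, 0,0,0,0,0,0,255]'
python3 - <<'E'
from h import *
o=robot.get_obs(); T=q2R(o["orientation"]);y=np.degrees(np.arctan2(T[1,0],T[0,0]));print(o["ee_pos"],o["force"],o["opening"],y)
print(T.T@(np.array([515,351,63])-o["ee_pos"]),np.radians(y-98.1))
print(T.round(4))
cv2.imwrite("pics/w7.png",robot.camera("wrist")[:,:,::-1])
cv2.imwrite("pics/s7.png",cv2.resize(robot.camera("side")[160:280,250:410,::-1],None,fx=5,fy=5))
E
```

```text
time: 5.17
ee_pos: [510.7, 350.0, 74.6]
orientation: [0.466, -0.464, -0.53, 0.535]
force: [0.9, -0.0, -2.7]
opening: 10.6
time: 5.33
ee_pos: [513.3, 350.6, 77.5]
orientation: [0.466, -0.465, -0.532, 0.533]
force: [0.5, -0.1, -2.4]
opening: 10.4
[513.33809798 350.56845065  77.47569976] [ 0.45238274 -0.13634001 -2.39898793] 10.414620209831154 97.6440231219538
[ 0.21233683 14.4726702  -1.72938344] -0.007958297834870853
[[-1.330e-01 -1.600e-03 -9.911e-01]
 [ 9.911e-01 -6.000e-04 -1.330e-01]
 [-4.000e-04 -1.000e+00  1.700e-03]]
```

View pics/w7.png

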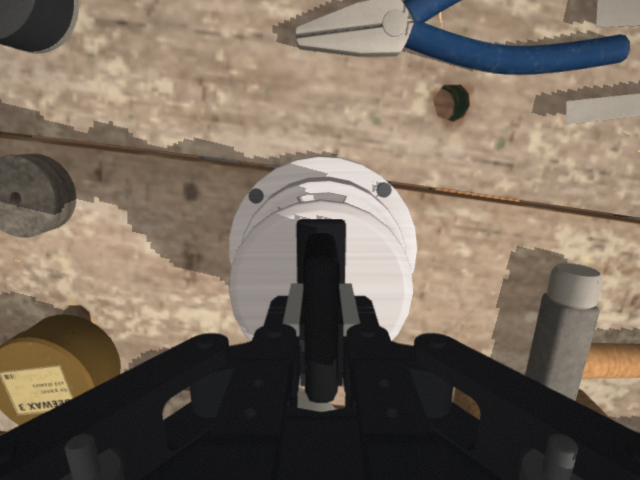

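View pics/s7.png

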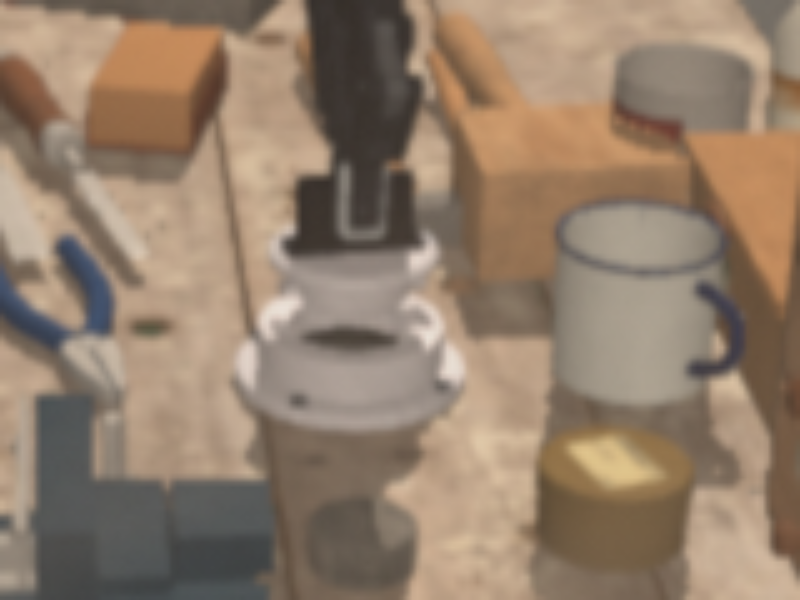

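Run:
```python
from h import *
o=robot.get_obs(); P=campose("wrist",o); T=q2R(o["orientation"]); print(o["ee_pos"])
for n,u,z in [("far flange",(322,157),9),("L flange",(229,243),9),("R flange",(417,243),9),("tube far",(322,179),29),("s1",(256,196),9),("s2",(384,189),9)]:
    X=onz("wrist",u,z,P); print(n,X[:2],T.T@(X-o["ee_pos"]))
```

```text
[514.07340559 350.62596436  78.32342925]
far flange [460.34889723 342.65467661] [-0.74704478 69.32106703 54.31052992]
L flange [515.41395761 296.11904601] [-54.20350182  69.32018471   5.93560883]
R flange [501.03496453 403.29521848] [53.93292419 69.32615298  5.90874939]
tube far [469.9800189 343.8961605] [-0.79855215 49.3214792  44.59900994]
s1 [486.28087851 309.12188675] [-37.43553462  69.31995001  33.07682181]
s2 [472.97242076 378.98725862] [33.58003259 69.32370281 36.95940272]
```

```bash
python3 -m creep '[0,-0.008,0,0.2,4,-1.3,255, 0,-0.008,0,0.2,8,-1.3,255, 0,-0.008,0,0.2,12,-1.3,255, 0,-0.008,0,0.2,14,-1.3,255, 0,-0.008,0,0.2,14,-1.3,255]'
cat > st.py <<'E'
from h import *
o=robot.get_obs(); T=q2R(o["orientation"]);y=np.degrees(np.arctan2(T[1,0],T[0,0]))
print("t%.2f"%o["time"],"pos",o["ee_pos"].round(2),"under z %.2f"%(o["ee_pos"][2]-34.1),"F",o["force"].round(2),"M",o["moment"].round(3),"open %.1f yaw %.2f"%(o["opening"],y),"tilt",(T[:2,1]*57.3).round(2),"q6 %.3f"%o["joints"][5])
E
python3 st.py
```

```text
time: 5.85
ee_pos: [514.8, 350.5, 63.5]
orientation: [0.464, -0.463, -0.534, 0.535]
force: [-0.0, 0.6, -2.7]
opening: 10.2
t5.85 pos [514.84 350.55  63.51] under z 29.41 F [-0.    0.56 -2.72] M [-0.042 -0.002 -0.021] open 10.2 yaw 98.13 tilt [-0.09 -0.04] q6 -1.294
```

```bash
python3 -m creep '[0,0,0,0,1.5,0,255, 0,0,0,0,3,0,255, 0,0,0,0,4,0,255, 0,0,0,0,4,0,255]'; python3 st.py
```

```text
time: 6.18
ee_pos: [515.3, 350.8, 60.1]
orientation: [0.463, -0.463, -0.534, 0.534]
force: [-0.1, -0.5, -3.2]
opening: 10.0
t6.18 pos [515.29 350.77  60.12] under z 26.02 F [-0.09 -0.52 -3.21] M [-0.026 -0.005 -0.017] open 10.0 yaw 98.14 tilt [-0.02 -0.01] q6 -1.294
```

```bash
python3 -m creep '[0,0,0,0,1,0,255, 0,0,0,0,2,0,255, 0,0,0,0,2.5,0,255, 0,0,0,0,2.5,0,255]'; python3 st.py
```

```text
time: 6.52
ee_pos: [515.1, 350.9, 57.7]
orientation: [0.463, -0.463, -0.534, 0.534]
force: [-1.5, 0.8, -2.3]
opening: 10.0
t6.52 pos [515.09 350.94  57.69] under z 23.59 F [-1.47  0.85 -2.29] M [0.152 0.14  0.044] open 10.0 yaw 98.15 tilt [-0.03  0.  ] q6 -1.294
```

```bash
python3 -m creep '[0,0,0,0,1,0,255, 0,0,0,0,2,0,255, 0,0,0,0,3,0,255, 0,0,0,0,3,0,255]'; python3 st.py
```

```text
time: 6.85
ee_pos: [515.0, 350.9, 54.5]
orientation: [0.463, -0.463, -0.534, 0.534]
force: [-1.1, 0.5, -2.5]
opening: 10.3
t6.85 pos [515.01 350.91  54.54] under z 20.44 F [-1.13  0.46 -2.49] M [0.198 0.283 0.02 ] open 10.3 yaw 98.15 tilt [-0.04 -0.  ] q6 -1.294
```

```bash
python3 -m creep '[0,0,0,0,1.5,0,255, 0,0,0,0,3,0,255, 0,0,0,0,4.5,0,255, 0,0,0,0,5,0,255, 0,0,0,0,5,0,255]'; python3 st.py
```

```text
time: 7.27
ee_pos: [515.0, 350.9, 49.5]
orientation: [0.463, -0.463, -0.534, 0.534]
force: [-3.0, 2.0, -2.0]
opening: 10.0
t7.27 pos [515.05 350.88  49.54] under z 15.44 F [-3.    1.97 -1.97] M [0.331 0.386 0.055] open 10.0 yaw 98.14 tilt [-0.04 -0.  ] q6 -1.294
```

```bash
python3 -m creep '[0,0,0,0.4,0.5,0.5,255, 0,0,0,0.4,1,0.5,255, 0,0,0,0.4,1.5,0.5,255, 0,0,0,0.4,1.5,0.5,255]'; python3 st.py
```

```text
time: 7.6
ee_pos: [515.1, 351.1, 48.3]
orientation: [-0.463, 0.463, 0.534, -0.534]
force: [-1.8, 1.1, -1.5]
opening: 10.3
t7.60 pos [515.05 351.11  48.26] under z 14.16 F [-1.8   1.06 -1.47] M [0.11  0.238 0.003] open 10.3 yaw 98.15 tilt [ 0.02 -0.  ] q6 -1.293
```

```bash
python3 -m creep '[0,0,0,0.1,0.5,0.3,255, 0,0,0,0.1,1,0.3,255, 0,0,0,0.1,1,0.3,255]'; python3 st.py
```

```text
time: 7.85
ee_pos: [515.0, 351.1, 47.9]
orientation: [-0.463, 0.463, 0.535, -0.534]
force: [-1.0, -0.2, 2.2]
opening: 10.5
t7.85 pos [515.04 351.12  47.91] under z 13.81 F [-1.   -0.22  2.22] M [-0.091  0.238  0.042] open 10.5 yaw 98.16 tilt [0.06 0.  ] q6 -1.293
```

```bash
python3 -m creep '[0,0.05,0,0,0.2,0,255, 0,0.1,0,0,0.3,0,255, 0,0.15,0,0,0.3,0,255, 0,0.2,0,0,0.3,0,255, 0,0.2,0,0,0.3,0,255]'; python3 st.py
```

```text
time: 8.27
ee_pos: [515.4, 351.5, 47.7]
orientation: [-0.514, 0.515, 0.486, -0.484]
force: [-0.9, -0.4, 3.1]
opening: 10.6
t8.27 pos [515.35 351.45  47.73] under z 13.63 F [-0.92 -0.4   3.14] M [-0.048  0.203 -0.049] open 10.6 yaw 86.64 tilt [0.11 0.04] q6 -1.092
```

```bash
python3 -m creep '[0,0.04,0,0,0,0,255, 0,0.08,0,0,0.1,0,255, 0,0.12,0,0,0.2,0,255, 0,0.16,0,0,0.4,0,255, 0,0.16,0,0,0.4,0,255]'; python3 st.py
```

```text
time: 8.68
ee_pos: [515.3, 351.4, 47.4]
orientation: [-0.551, 0.551, 0.443, -0.442]
force: [-1.1, -0.1, 4.3]
opening: 10.4
t8.68 pos [515.28 351.43  47.38] under z 13.28 F [-1.11 -0.08  4.35] M [ 0.07   0.216 -0.083] open 10.4 yaw 77.55 tilt [0.1  0.03] q6 -0.934
```

```bash
python3 -m creep '[0,0.04,0,0,0.2,0,255, 0,0.08,0,0,0.4,0,255, 0,0.12,0,0,0.6,0,255, 0,0.12,0,0,0.6,0,255]'; python3 st.py;python3 -m creep '[0,0.04,0,0,0.2,0,255, 0,0.08,0,0,0.4,0,255, 0,0.12,0,0,0.6,0,255, 0,0.12,0,0,0.6,0,255]'; python3 st.py
```

```text
time: 9.02
ee_pos: [515.3, 351.4, 46.8]
orientation: [-0.576, 0.577, 0.41, -0.409]
force: [-1.0, 0.6, 6.1]
opening: 10.3
t9.02 pos [515.32 351.4   46.83] under z 12.73 F [-1.02  0.59  6.13] M [-0.081  0.18  -0.022] open 10.3 yaw 70.71 tilt [0.11 0.03] q6 -0.814
time: 9.35
ee_pos: [515.2, 351.0, 46.2]
orientation: [-0.6, 0.6, 0.374, -0.374]
force: [-1.2, -2.2, 5.9]
opening: 10.3
t9.35 pos [515.18 351.01  46.23] under z 12.13 F [-1.18 -2.18  5.86] M [-0.265  0.14   0.01 ] open 10.3 yaw 63.87 tilt [ 0.09 -0.02] q6 -0.694
```

Run:
```python
from h import *
cv2.imwrite("pics/w8.png",robot.camera("wrist")[:,:,::-1])
cv2.imwrite("pics/s8.png",cv2.resize(robot.camera("side")[160:280,250:410,::-1],None,fx=5,fy=5))
```

```text
(no output)
```

View pics/w8.png

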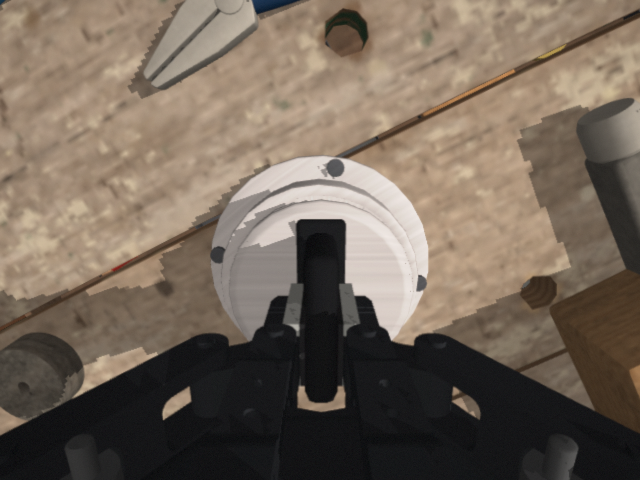

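View pics/s8.png

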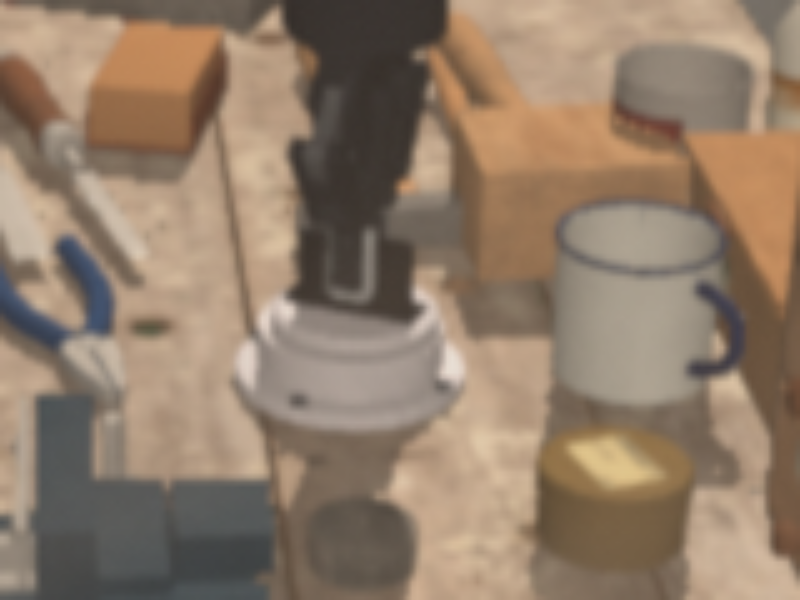

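The cap sits inside the tube (rim below the mouth edge), and the bar is still square in the pads, so it hasn't slipped. I'll keep turning.

```bash
python3 -m creep '[0,0.03,0,0,0.2,0,255, 0,0.06,0,0,0.35,0,255, 0,0.09,0,0,0.5,0,255, 0,0.09,0,0,0.5,0,255]'; python3 st.py;python3 -m creep '[0,0.03,0,0,0.2,0,255, 0,0.06,0,0,0.35,0,255, 0,0.06,0,0,0.35,0,255]'; python3 st.py
```

```text
time: 9.78
ee_pos: [515.0, 350.7, 45.8]
orientation: [-0.616, 0.617, 0.347, -0.347]
force: [-1.7, -1.6, 7.2]
opening: 10.2
t9.78 pos [515.01 350.71  45.76] under z 11.66 F [-1.7  -1.58  7.2 ] M [-0.425  0.2    0.052] open 10.2 yaw 58.75 tilt [ 0.06 -0.05] q6 -0.605
time: 10.03
ee_pos: [514.9, 350.6, 45.4]
orientation: [-0.626, 0.627, 0.328, -0.328]
force: [-1.9, -2.9, 7.3]
opening: 10.5
t10.03 pos [514.88 350.6   45.43] under z 11.33 F [-1.89 -2.93  7.34] M [-0.415  0.259  0.13 ] open 10.5 yaw 55.34 tilt [ 0.05 -0.07] q6 -0.545
```

```bash
python3 -m creep '[0,0.02,0,-0.3,0.15,0,255, 0,0.04,0,-0.5,0.3,0,255, 0,0.04,0,-0.5,0.3,0,255]'; python3 st.py;python3 -m creep '[0,0.02,0,0,0.1,0,255, 0,0.04,0,0,0.2,0,255, 0,0.04,0,0,0.2,0,255]'; python3 st.py
```

```text
time: 10.28
ee_pos: [514.8, 350.4, 45.2]
orientation: [-0.632, 0.633, 0.316, -0.316]
force: [-1.7, -2.4, 6.1]
opening: 10.3
t10.28 pos [514.79 350.43  45.23] under z 11.13 F [-1.66 -2.39  6.14] M [-0.312  0.191  0.261] open 10.3 yaw 53.08 tilt [ 0.08 -0.05] q6 -0.506
time: 10.53
ee_pos: [514.7, 350.4, 45.0]
orientation: [-0.638, 0.639, 0.304, -0.303]
force: [-2.0, -1.7, 6.7]
opening: 10.6
t10.53 pos [514.73 350.35  45.  ] under z 10.90 F [-2.02 -1.72  6.68] M [-0.398  0.207  0.276] open 10.6 yaw 50.81 tilt [ 0.07 -0.06] q6 -0.466
```

```bash
python3 -m creep '[0,0.015,0,0,0.1,0,255, 0,0.03,0,0,0.1,0,255, 0,0.03,0,0,0.1,0,255]'; python3 st.py
```

```text
time: 10.78
ee_pos: [514.6, 350.2, 44.9]
orientation: [-0.642, 0.644, 0.294, -0.294]
force: [-2.3, -3.5, 6.7]
opening: 10.1
t10.78 pos [514.6 350.2  44.9] under z 10.80 F [-2.34 -3.45  6.69] M [-0.354  0.316  0.61 ] open 10.1 yaw 49.18 tilt [ 0.07 -0.09] q6 -0.437
```

```bash
python3 -m creep '[0,0.008,0,0,0,0,255, 0,0.015,0,0,0,0,255, 0,0.015,0,0,0,0,255]'; python3 st.py
```

```text
time: 11.03
ee_pos: [514.6, 350.1, 44.9]
orientation: [-0.644, 0.646, 0.29, -0.29]
force: [-3.0, -2.6, 6.5]
opening: 10.1
t11.03 pos [514.55 350.15  44.87] under z 10.77 F [-2.96 -2.6   6.49] M [-0.333  0.355  0.866] open 10.1 yaw 48.42 tilt [ 0.07 -0.12] q6 -0.423
```

Torque climbed from 0.28 to 0.61 to 0.87 N m over about 2° with no further descent (underside 10.8 mm, expected about 10.7). That's the stop. I'll ease off the torque, check with a picture, then open.

```bash
python3 -m creep '[0,-0.02,0,0,0,0,255, 0,-0.035,0,0,-0.4,0,255, 0,-0.035,0,0,-0.4,0,255]'; python3 st.py
python3 - <<'E'
from h import *
cv2.imwrite("pics/w9.png",robot.camera("wrist")[:,:,::-1])
E
```

```text
time: 11.28
ee_pos: [514.6, 350.2, 44.9]
orientation: [-0.64, 0.641, 0.3, -0.299]
force: [-2.0, -2.4, 6.0]
opening: 10.1
t11.28 pos [514.55 350.25  44.89] under z 10.79 F [-2.05 -2.43  6.  ] M [-0.473  0.251 -0.048] open 10.1 yaw 50.11 tilt [ 0.03 -0.04] q6 -0.455
```

View pics/w9.png

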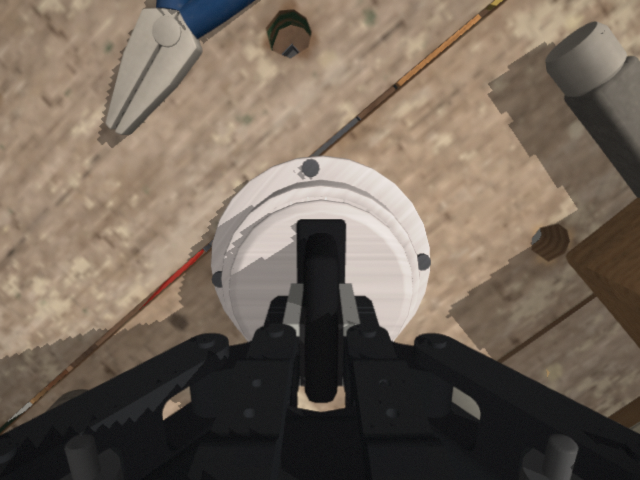

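```bash
python3 -m creep '[0,0.012,0,0,0,0,255, 0,0.024,0,0,0,0,255, 0,0.024,0,0,0,0,255]'; python3 st.py
```

```text
time: 11.58
ee_pos: [514.5, 350.2, 44.9]
orientation: [-0.643, 0.644, 0.293, -0.293]
force: [-1.6, -3.1, 5.1]
opening: 10.5
t11.58 pos [514.55 350.19  44.89] under z 10.79 F [-1.64 -3.15  5.11] M [-0.434  0.233  0.756] open 10.5 yaw 48.91 tilt [ 0.05 -0.09] q6 -0.433
```

```bash
python3 -m creep '[0,-0.008,0,0,0,0,255, 0,-0.008,0,0,0,0,200, 0,-0.008,0,0,0,0,150, 0,-0.008,0,0,-1,0,130, 0,-0.008,0,0,-1,0,130]' 30; python3 st.py; python3 -m creep '[0,0,0,0,0,0,130, 0,0,0,0,-10,0,130, 0,0,0,0,-30,0,130, 0,0,0,0,-60,0,130, 0,0,0,0,-90,0,130]'; python3 st.py; python3 -m creep '[0,0,0,0,-20,0,110, 0,0,0,0,-35,0,110, 0,0,0,0,-40,0,110, 0,0,0,0,-40,0,110, 0,0,0,0,-40,0,110]'
python3 - <<'E'
from h import *
o=robot.get_obs(); np.save("w10pose.npy",np.r_[o["ee_pos"],o["orientation"]])
cv2.imwrite("pics/w10.png",robot.camera("wrist")[:,:,::-1])
cv2.imwrite("pics/s10.png",cv2.resize(robot.camera("side")[160:280,250:410,::-1],None,fx=5,fy=5))
crop("pics/w10.png","pics/w10c.png",240,160,160,160,3.7)
E
python3 st.py
```

```text
time: 12.0
ee_pos: [514.5, 351.0, 45.2]
orientation: [0.643, -0.643, -0.294, 0.294]
force: [0.7, -0.7, -0.3]
opening: 42.0
t12.00 pos [514.5  351.04  45.23] under z 11.13 F [ 0.7  -0.71 -0.31] M [ 0.033 -0.059 -0.007] open 42.0 yaw 49.10 tilt [0.02 0.03] q6 -0.438
time: 12.42
ee_pos: [513.6, 350.6, 136.1]
orientation: [0.643, -0.643, -0.293, 0.295]
force: [0.8, 0.7, -0.2]
opening: 41.6
t12.42 pos [513.58 350.56 136.07] under z 101.97 F [ 0.83  0.7  -0.17] M [ 0.031 -0.008 -0.009] open 41.6 yaw 49.10 tilt [-0.11 -0.04] q6 -0.438
time: 12.83
ee_pos: [513.9, 350.7, 175.2]
orientation: [0.643, -0.643, -0.294, 0.294]
force: [0.1, -0.1, 0.6]
opening: 48.5
t12.93 pos [513.34 350.38 173.99] under z 139.89 F [ 0.15 -0.42 -0.98] M [-0.026  0.003  0.045] open 48.6 yaw 49.10 tilt [-0.15 -0.07] q6 -0.438
```

View pics/w10.png

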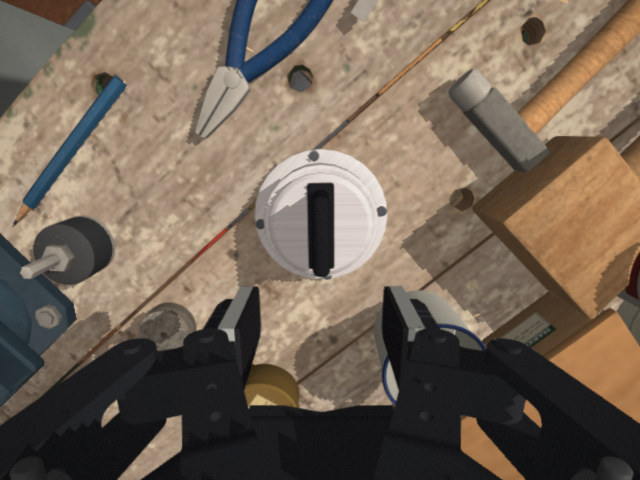

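View pics/s10.png

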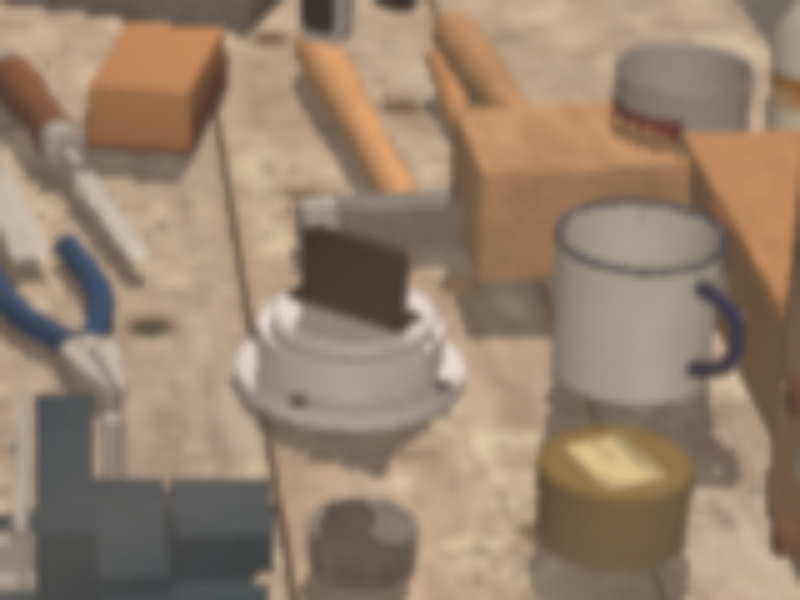

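The freed cap stays put: the bar is upright at column 320 in the wrist picture, still square to the tool. The rim sits inside the tube, and nothing else has moved.

Run:
```python
from h import *
d=np.load("w10pose.npy"); P=campose("wrist",dict(ee_pos=d[:3],orientation=d[3:]))
im=cv2.imread("pics/w10.png"); g=im.max(2)[165:265,300:345]; m=(g<70).astype(np.uint8)
for z,r in ((62,0),(37,1)):
    pass
rows=range(195,255,5); L=[];Rr=[]
for r in rows:
    x=np.flatnonzero(m[r-165]); L.append(onz("wrist",(300+x[0],r),37,P)[:2]); Rr.append(onz("wrist",(300+x[-1],r),37,P)[:2])
for E in (L,Rr):
    v=cv2.fitLine(np.array(E,np.float32),cv2.DIST_L2,0,.01,.01).ravel(); print(np.degrees(np.arctan2(v[1],v[0])))
robot.finish_job()
```

```text
-40.59817
-40.027443
the job is handed in; nothing more can be done
```

The cap is in the port, twisted clockwise to its stop and released, and the job is handed in at about 13 s of the 64 s allowed. No verdict was reported.

- **Setting in:** I gripped the cap by its bar and lined it up with the gaps as seen by the wrist camera: centre about (514, 351) mm, gap axis 8.1°. The lugs dropped through the gaps on the first try, with side force under 4 N. The underside reached 13.8 mm on the seal.
- **Twisting:** I turned it clockwise about 49°, following the ramps down to an underside height of 10.8 mm (about 10.7 expected). Torque rose to about 0.28 N m on the ramps, then climbed steeply to 0.87 N m at the stop. I backed off and checked again, reaching 0.76 N m at once. Both are below the 1.2 N m limit.
- **After release:** The bar measured about -40.3°, some 48.4° clockwise of the gap axis (48° expected at the stop). The rim sits inside the tube, the arm is clear, and the bystanders in view look unmoved. The C-clamp was out of view in the last pictures.
- **Doubtful readings:** The torque reading stayed near zero, even slightly the wrong way, for the first 20–30° of turn. I checked by picture that the bar had not slipped in the pads. The TCP reading swung by several millimetres just after moves.

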